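# Fetch the V-block from behind the cans

### The job

On the welding bench, take the three containers (red spray can, amber oil bottle, blue tin) out of the wooden tray and stand them on the green mat, without touching the wire brush and the stack of discs that are already on it. Once all three stand on the mat, fetch the V-block from the tray and set it down inside the yellow outline on the steel plate, its groove along the outline's long side. Then put each container back, standing, on the very spot in the tray where it was at the start; the brush, the discs and the square stay where they are, and no container may be knocked over.

Things in the scene. Friction and masses are not known exactly. Their poses are not given: they have to be found in the camera images.
- spray_center (a point): red spray can with a white band and red cap, upright; 52 mm diameter with straight sides up to 100 mm, 125 mm tall over the cap (40 mm diameter), 0.25 kg. Point: centre, 62.5 mm above its underside; z up its axis.
- oil_center (a point): amber oil bottle with a paper label and a narrow black cap, upright; 54 mm diameter with straight sides up to 98 mm, 125 mm tall over the cap (28 mm diameter), 0.28 kg. Point: centre, 62.5 mm above its underside; z up its axis.
- tin_center (a point): blue tin with a yellow band and blue lid, upright; 56 mm diameter with straight sides up to 103 mm, 110 mm tall, 0.30 kg. Point: centre, 55 mm above its underside; z up its axis.
- vblock_center (a point): steel V-block, 60 mm long (its x) by 44 mm wide (its y) by 40 mm high, V groove in the top running along x, flat sides, 0.55 kg. At the start it stands in the tray hemmed in by the three containers. Point: centre, 20 mm above its underside; z up.
- tray: fixed wooden tray, 200 mm (its x) by 220 mm (its y), walls 4 mm thick and 28 mm high from the bench, floor 4 mm above the bench. Origin: centre of its underside, on the bench.
- mat: fixed green mat, 220 mm (its x) by 240 mm (its y), 4 mm thick: the side area for the containers. Origin: centre of its underside, on the bench; z up.
- mark: yellow painted outline, a rectangle 80 mm (its x) by 64 mm (its y) inside its 6 mm lines, painted on the top of a fixed steel plate (220 by 220 mm, 12 mm thick). Origin: middle of the outline, on the plate's top face (12 mm above the bench); z up.
- brush: brass wire cup brush lying on its bristles on the mat, round, 56 mm diameter, 42 mm high. Origin: centre of its underside. Not to be touched.
- discs: stack of orange and black grinding discs on the mat, round, 60 mm diameter, 24 mm high. Origin: centre of its underside. Not to be touched.
- square: small try square lying on the steel plate beside the outline: black stock 16 mm (its x) by 70 mm by 14 mm high and an aluminium blade 100 mm along its x, 20 mm wide, 6 mm high; in all it spans x -50 to 66 mm and y -35 to 35 mm about its origin (on its underside). Stays where it is.
Mind the look-alikes: they are no part of the job. Several things look just like the part that bears vblock_center: the one meant starts farthest to the robot's left.

How it is judged:
By the outcome, as a careful person would: the job done as asked, in the order asked, and still so for the second after the job is handed in, with the robot touching nothing.
It also fails if it takes over 144 s, if anything falls off the work surface, if the arm or the gripper's body presses on something with over 40 N, if the wrist force passes 120 N, or if a joint passes its speed limit or range.

### The arm

A 6-joint arm with a two-finger parallel gripper is mounted at the origin on the work surface. World frame = base frame: x ahead of the robot, y to its left, z up, the work surface at z = 0. Lengths are in m, angles in rad, forces in N, time in s.
With the tool pointing down it reaches from about 0.275 to 0.725 m from the base axis. Payload 15.9 kg.
Tool frame: the origin (TCP) lies where the fingers leave the gripper's body, on its centre line; the fingertips stand 73 mm ahead of it and the grasp point (between the pads) lies 54 mm ahead of it; z points along the fingers, x is the direction in which the jaws open and shut, and the axes are right-handed (so a half turn about z gives the same grasp; the last joint's range is limited). The gripper opens to 85 mm and grips with 20 to 120 N. Pads are 22 mm wide; open, the fingers measure 114 mm over their backs; the gripper's body (76 mm by 85 mm) begins 54 mm behind the grasp point. The pads swing forward as they close: fully open they stand 13 mm farther back than shut.
Start: joints at [0, 0.213, -0.034, 1.323, 0, 1.571], TCP at [0.5, -0, 0.304] pointing down, gripper open.
Joint ranges: [-2.98, 2.98], [-0.74, 1.72], [-1.14, 1.35], [-2.1, 2.04], [-1.57, 1.44], [-3.14, 3.14]. Speed limits (rad/s): [1.89, 1.89, 2.39, 2.57, 3.14, 3.14].

### API

Orientations are given as a unit quaternion [w, x, y, z].
In Python, from workcell import * gives the robot as it stands.
- The arm moves only by the tool carry_out, never from a script. Its argument "increments" is text: rows parted by semicolons, each of 6 numbers parted by spaces: the shift along the tool's x, y, z as a fraction of full scale, then the turn, a rotation vector about the tool's x, y, z as a fraction of full scale. In form: tx ty tz rx ry rz; .... A call has exactly 5 rows; each row is the pose to reach, as a shift and turn from the pose measured when the call began, along the tool's axes at that moment; what a row does not reach only later rows make up. Full scale, the value 1, is 0.4 m for a shift and 0.5 rad for a turn. A row lasts 1/8 s, in which the tool goes at most 62.5 mm and 10.7 degrees, less where a joint would pass 70% of its speed; a pose out of reach is approached as far as the arm can. A call with a number of a shift or a turn outside -1 to 1 is refused whole. A call with a gripper value outside its range is refused whole. "fingers" is the closure, from -1 (fully open) to 1 (shut), so that 0 is half open, set as the call begins (left out, the last holds). The fingers move at their own pace and stop on an object; "squeeze" is the grip in N (left out, the last holds). Time passes only in rows, so rows that repeat a pose let the fingers close, or fill a call up. It gives the time, the measured TCP pose, the force and the opening at its end, in the units of the state.
- sense(): the state, without advancing time (a new reading comes with each control period).
- read_camera(name): name is "scene" or "side" or "wrist"; returns a dict with "image" (384x512x3 uint8, blue, green, red), "fx", "fy", "cx", "cy" (pixels), "k1" (the pictures are not rectified: a ray, as slopes to the right and down, at radius r is drawn at 1 + k1 r^2 times it, then the intrinsics apply), "R" (3x3) and "t" (3): a world point X has camera coordinates R X + t. Camera axes: x right, y down, z forward; pixel columns grow to the right and rows downward; lengths in m; the calibration is good to about 2 mm. A picture is of the moment at which its call begins. There is no depth.
- close_job(): hands the job in, once; it reports no verdict.
The state is a dict: "time_s": time; "q": joint angles; "joint_velocities": joint speeds; "joint_torque": joint torques, N m; "tool_pos": TCP position; "tcp_rot": TCP orientation; "force": force on the tool from outside, world axes, zero at the start; "torque": the same for the moment, N m; "finger_gap": finger opening in m.
Only numpy, scipy, OpenCV 4.12 (cv2) and the standard library are available. Lean on these libraries where they do the work, as an engineer would, in place of code of your own. Each camera call takes 0.05 s, during which the arm holds its last target. There are 200 camera calls.

## Working session

There is one attempt and no reset: what is moved stays moved. The work goes in short steps, Python scripts to look and compute and a tool call to move; the robot and the scene stay as the last step left them, time stands still between calls to the robot, and variables do not carry over. Pictures are saved under pics/ and viewed, about 12 in all and at most 16, crops included, and the job is handed in when it is done.

Besides the shell and the picture viewer there is one more tool, called after ">>>" as name(argument=value, ...) on one line, values as JSON. carry_out: Moves the arm, as the interface text tells. Its arguments: {"type":"object","properties":{"increments":{"type":"string"},"fingers":{"type":"number"},"squeeze":{"type":"number"}},"required":["increments"]}

```bash
ls; mkdir -p pics
python3 - <<'E'
from workcell import *
import cv2
s=sense();print({k:s[k] for k in s})
for n in("scene","side"):
    c=read_camera(n);cv2.imwrite(f"pics/{n}0.png",c["image"])
    print(n,c["fx"],c["fy"],c["cx"],c["cy"],c["k1"],c["R"],c["t"])
E
```

```text
pics
{'time_s': 0.0, 'q': array([-1.96427532e-06,  2.13374247e-01, -3.50475076e-02,  1.32348976e+00,
       -1.43279965e-05,  1.57079684e+00]), 'joint_velocities': array([-2.16141062e-04,  1.40194189e-03,  1.85001514e-04,  1.00730944e-03,
        7.52740481e-05,  2.99507973e-03]), 'joint_torque': array([-1.43474466e-03, -6.86183596e+01,  4.87125492e+01,  1.75234705e-02,
       -1.83502889e-04, -7.31988712e-05]), 'tool_pos': array([ 4.99749519e-01, -4.46334880e-06,  3.03411672e-01]), 'tcp_rot': array([ 7.16359146e-06,  9.99999845e-01, -1.23270775e-06, -5.57595636e-04]), 'force': array([0.81560344, 0.25350737, 0.6068965 ]), 'torque': array([ 0.01553336,  0.04553187, -0.04498239]), 'finger_gap': 0.0853292067928634}
scene 481.4816032923726 481.4816032923726 259.66983739466053 185.62320924524352 -0.04924579979998892 [[ 0.76926102  0.63865841 -0.01878614]
 [ 0.43196202 -0.54151122 -0.72123118]
 [-0.47079327  0.54670013 -0.69243965]] [-0.3668885  -0.15014259  1.56271218]
side 484.6951809705704 484.6951809705704 251.62863970485887 194.45154554152288 0.052420195340236155 [[-0.92802648 -0.37250632  0.00242911]
 [-0.23997646  0.59284141 -0.76873296]
 [ 0.28491781 -0.71398747 -0.63956527]] [0.43878207 0.16362142 1.06314036]
```

View pics/scene0.png

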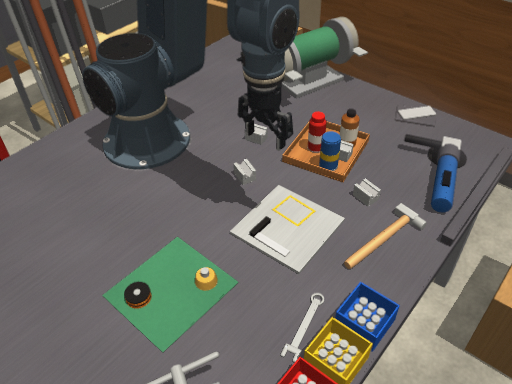

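View pics/side0.png

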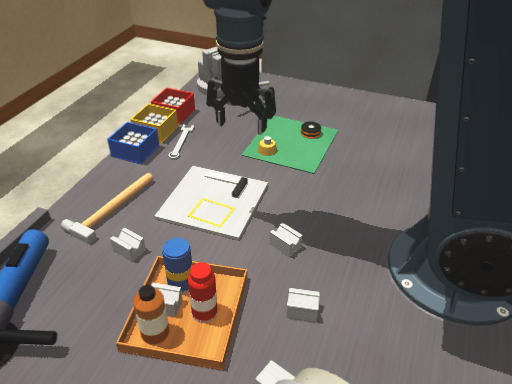

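```bash
cat > h.py <<'E'
import numpy as np, cv2
from workcell import *
def rays(c,uv):
    uv=np.atleast_2d(np.asarray(uv,float)); d=np.c_[(uv[:,0]-c["cx"])/c["fx"],(uv[:,1]-c["cy"])/c["fy"]]
    u=d.copy()
    for _ in range(20): u=d/(1+c["k1"]*(u**2).sum(1,keepdims=True))
    R=np.array(c["R"]);w=np.c_[u,np.ones(len(u))]@R
    return -R.T@np.array(c["t"]), w/np.linalg.norm(w,axis=1,keepdims=True)
def plane(c,uv,z):
    o,d=rays(c,uv); return o+d*((z-o[2])/d[:,2])[:,None]
def proj(c,X):
    p=np.atleast_2d(X)@np.array(c["R"]).T+np.array(c["t"]); s=p[:,:2]/p[:,2:]
    s=s*(1+c["k1"]*(s**2).sum(1,keepdims=True)); return s*[c["fx"],c["fy"]]+[c["cx"],c["cy"]]
def tri(obs):
    A=np.zeros((3,3));b=np.zeros(3)
    for c,uv in obs:
        o,d=rays(c,uv);P=np.eye(3)-np.outer(d[0],d[0]);A+=P;b+=P@o
    X=np.linalg.solve(A,b)
    return X,[np.round(proj(c,X)[0]-uv,1).tolist() for c,uv in obs]
def mask(c,lo,hi,roi=None):
    h=cv2.cvtColor(c["image"],cv2.COLOR_BGR2HSV);m=cv2.inRange(h,np.array(lo),np.array(hi))
    if lo[0]<0: m=cv2.inRange(h,np.array([0]+lo[1:]),np.array(hi))|cv2.inRange(h,np.array([180+lo[0]]+lo[1:]),np.array([180]+hi[1:]))
    if roi: k=np.zeros_like(m);x0,y0,x1,y1=roi;k[y0:y1,x0:x1]=255;m&=k
    return m
def big(m,n=1):
    cs,_=cv2.findContours(m,cv2.RETR_EXTERNAL,cv2.CHAIN_APPROX_NONE)
    return sorted(cs,key=cv2.contourArea)[::-1][:n]
def quad(cnt): return cv2.boxPoints(cv2.minAreaRect(cnt))
E
python3 - <<'E'
from h import *
C={n:read_camera(n) for n in("scene","side","wrist")}
cv2.imwrite("pics/wrist0.png",C["wrist"]["image"])
w=C["wrist"];o,d=rays(w,[256,192]);print("wristcam",o,d, w["R"])
roi={"scene":{"tray":(270,90,380,190),"mat":(90,230,250,350),"mark":(260,185,330,235)},"side":{"tray":(110,225,260,370),"mat":(235,105,345,175),"mark":(180,190,245,235)}}
np.set_printoptions(precision=4,suppress=True)
for n in("scene","side"):
    c=C[n]
    g=big(mask(c,[45,80,40],[85,255,255],roi[n]["mat"]))[0]
    P=plane(c,g[:,0],.004)[:,:2].astype(np.float32);print(n,"mat",cv2.minAreaRect(P))
    y=big(mask(c,[20,100,120],[35,255,255],roi[n]["mark"]))[0]
    P=plane(c,y[:,0],.012)[:,:2].astype(np.float32);print(n,"mark",cv2.minAreaRect(P))
    for k,lo,hi in(("red",[-6,150,60],[4,255,255]),("blue",[100,120,40],[125,255,255]),("amber",[6,150,40],[16,255,255])):
        for q in big(mask(c,lo,hi,roi[n]["tray"]),2): print(n,k,cv2.contourArea(q),cv2.boundingRect(q))
a=C["scene"]["image"][95:185,275:375];b=C["side"]["image"][230:365,115:255]
cv2.imwrite("pics/z0.png",np.hstack([cv2.resize(a,(400,400),interpolation=cv2.INTER_CUBIC),cv2.resize(b,(400,400),interpolation=cv2.INTER_CUBIC)]))
E
```

```text
wristcam [0.50080101 0.07347735 0.37268674] [[-0.01799962 -0.2677     -0.96333417]] [[ 9.99999213e-01  1.15493364e-03 -4.90489173e-04]
 [ 1.24697399e-03 -9.58223844e-01  2.86016625e-01]
 [-1.39668200e-04 -2.86017012e-01 -9.58224530e-01]]
scene mat ((0.4873327612876892, -0.34544557332992554), (0.23900039494037628, 0.21979902684688568), 88.48271942138672)
scene mark ((0.5661538243293762, 0.036475904285907745), (0.07683115452528, 0.09182924777269363), 86.49291229248047)
scene red 309.5 (309, 111, 17, 25)
scene red 60.5 (308, 142, 13, 9)
scene blue 347.0 (321, 132, 20, 23)
scene blue 101.0 (320, 159, 18, 11)
scene amber 1448.0 (283, 122, 86, 60)
scene amber 174.0 (342, 114, 17, 15)
side mat ((0.483396053314209, -0.33996590971946716), (0.24026180803775787, 0.22017647325992584), 88.41508483886719)
side mark ((0.564034640789032, 0.03893793746829033), (0.07576975971460342, 0.09232219308614731), 86.6904067993164)
side red 832.5 (188, 262, 28, 39)
side red 171.0 (192, 304, 25, 17)
side blue 400.5 (162, 238, 28, 22)
side blue 1.0 (165, 265, 2, 2)
side amber 6164.5 (116, 263, 131, 107)
side amber 208.0 (144, 256, 23, 30)
```

View pics/wrist0.png

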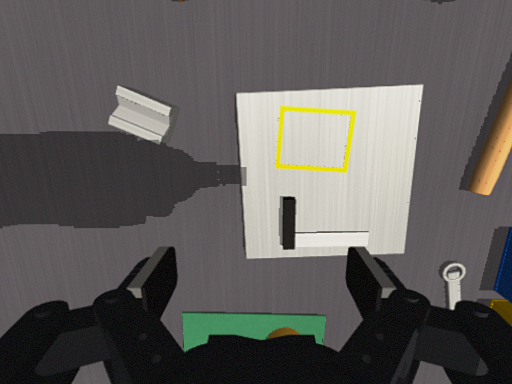

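Run:
```python
from h import *
np.set_printoptions(precision=4,suppress=True)
C={n:read_camera(n) for n in("scene","side")}
roi={"scene":(270,90,380,190),"side":(110,225,260,370)}
cols={"red":([-6,150,60],[4,255,255]),"blue":([100,120,40],[125,255,255])}
def az(c,cnt):
    o,d=rays(c,cnt[:,0]);a=np.arctan2(d[:,1],d[:,0]);a0=a[0];a=(a-a0+np.pi)%(2*np.pi)-np.pi+a0
    return o,(a.min()+a.max())/2
def axis(L):
    A=[];b=[]
    for o,a in L: n=np.array([-np.sin(a),np.cos(a)]);A.append(n);b.append(n@o[:2])
    return np.linalg.solve(A,b)
for k in cols:
    L=[az(C[n],big(mask(C[n],*cols[k],roi[n]))[0]) for n in C]; print(k,axis(L))
# black cap of oil
b={"scene":(338,104,362,122),"side":(138,280,160,302)}
L=[az(C[n],big(mask(C[n],[0,0,0],[180,255,60],b[n]))[0]) for n in C]; print("oil",axis(L))
for n in C:
    m=mask(C[n],[4,90,40],[20,255,255],roi[n]);
    h=cv2.convexHull(big(m)[0]); P=plane(C[n],h[:,0],.028)[:,:2].astype(np.float32);print(n,"tray",cv2.minAreaRect(P))
```

```text
red [0.4787 0.2617]
blue [0.5322 0.2575]
oil [0.5191 0.3831]
scene tray ((0.4938656985759735, 0.29986780881881714), (0.2079465389251709, 0.24862100183963776), 10.6560640335083)
side tray ((0.4842517375946045, 0.32442688941955566), (0.21137283742427826, 0.23505109548568726), 10.762979507446289)
```

View pics/z0.png

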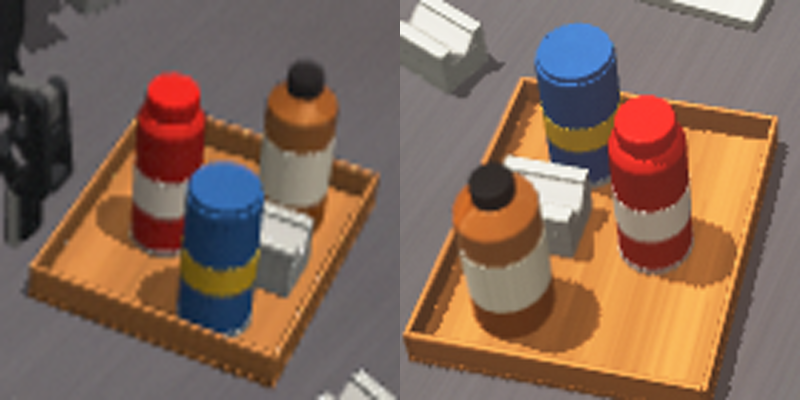

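>>> carry_out(increments="0 -0.15 -0.05 0 0 0; 0 -0.3 -0.1 0 0 0; 0 -0.45 -0.15 0 0 0; 0 -0.6 -0.15 0 0 0; 0 -0.7 -0.15 0 0 0", fingers=-1, squeeze=40)

```text
time_s: 0.98
tool_pos: [0.4995, 0.2827, 0.3638]
tcp_rot: [-0.0, 1.0, 0.001, -0.0]
force: [0.9, -0.9, 0.2]
finger_gap: 0.0855
```

>>> carry_out(increments="-0.05 -0.1 -0.05 0 0 0; -0.05 -0.15 -0.05 0 0 0; -0.05 -0.15 -0.05 0 0 0; -0.05 -0.15 -0.05 0 0 0; -0.05 -0.15 -0.05 0 0 0")

```text
time_s: 1.6
tool_pos: [0.4796, 0.3418, 0.3838]
tcp_rot: [-0.0, 1.0, 0.0, -0.0]
force: [-0.2, 0.1, 0.3]
finger_gap: 0.0852
```

Run:
```python
from h import *
import pickle
c=read_camera("wrist");pickle.dump(c,open("w1.pkl","wb"));cv2.imwrite("pics/w1.png",c["image"]);print(sense()["tool_pos"],sense()["time_s"])
```

```text
[0.47963761 0.34184816 0.38386369] 1.65
```

View pics/w1.png

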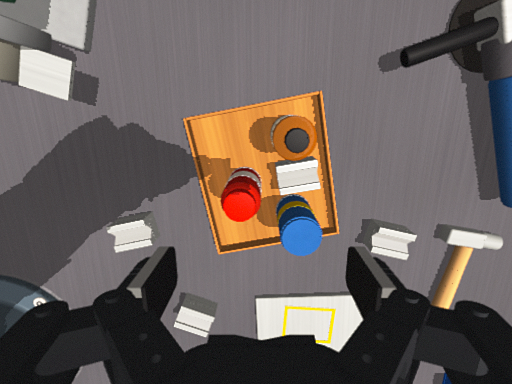

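>>> carry_out(increments="0 0.08 0 0 0 0; 0 0.15 0 0 0 0; 0 0.18 0 0 0 0; 0 0.18 0 0 0 0; 0 0.18 0 0 0 0")

```text
time_s: 2.28
tool_pos: [0.4797, 0.2704, 0.3838]
tcp_rot: [-0.0, 1.0, 0.0, -0.0]
force: [-1.0, 0.8, 0.7]
finger_gap: 0.0859
```

Run:
```python
from h import *
import pickle
np.set_printoptions(precision=4,suppress=True)
c2=read_camera("wrist");pickle.dump(c2,open("w2.pkl","wb"));c1=pickle.load(open("w1.pkl","rb"))
S=sense();print(S["tool_pos"],S["time_s"])
r1=c1["image"][80:270,170:350];r2=c2["image"][0:200,170:350]
cv2.imwrite("pics/w12.png",np.hstack([cv2.resize(r1,(400,422),interpolation=cv2.INTER_CUBIC),cv2.resize(r2,(380,422),interpolation=cv2.INTER_CUBIC)]))
```

```text
[0.4797 0.2705 0.3837] 2.325
```

View pics/w12.png

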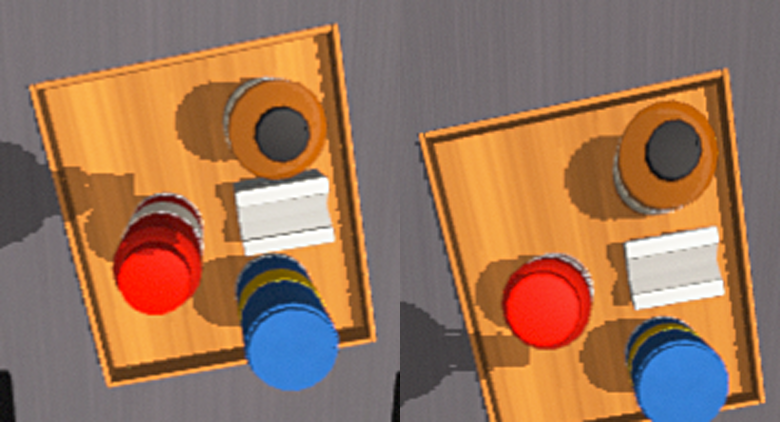

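Run:
```python
from h import *
import pickle
np.set_printoptions(precision=4,suppress=True)
W=[pickle.load(open(f"w{i}.pkl","rb")) for i in(1,2)]
R=[(170,80,350,270),(170,0,350,200)]
for k,lo,hi,z in(("redtop",[-8,150,215],[6,255,255],.129),("tintop",[95,120,150],[125,255,255],.114),("oilcap",[0,0,0],[180,110,75],.129)):
    ob=[]
    for i,c in enumerate(W):
        m=mask(c,lo,hi,R[i])
        if k=="oilcap":
            q=np.zeros_like(m);ctr=[(296,140),(294,70)][i];cv2.circle(q,ctr,16,255,-1);m&=q
        g=big(m)[0];e=cv2.fitEllipse(cv2.convexHull(g));ob.append((c,e[0]));P=plane(c,[e[0]],z)[0]
        print(k,i+1,"px",np.round(e[0],1),np.round(e[1],1),"at z",P, "diam",e[1][0]/c["fx"]*np.linalg.norm(P-rays(c,[[0,0]])[0]))
    print("  tri",*tri(ob))
from itertools import product
for i,c in enumerate(W):
    m=mask(c,[0,0,110],[180,70,255],[(272,155,325,200),(272,85,325,150)][i])
    g=big(m)[0]
    P=plane(c,cv2.convexHull(g)[:,0],.044)[:,:2].astype(np.float32);r=cv2.minAreaRect(P);print("vb",i+1,r)
    # tray
    m=mask(c,[4,90,30],[22,255,255],R[i]);m=cv2.morphologyEx(m,cv2.MORPH_CLOSE,np.ones((9,9)))
    P=plane(c,cv2.convexHull(big(m)[0])[:,0],.028)[:,:2].astype(np.float32);r=cv2.minAreaRect(P);print("tray",i+1,r)
    y=mask(c,[22,120,120],[34,255,255],(250,200,400,384));n=big(y)
    if n:
        P=plane(c,n[0][:,0],.012)[:,:2].astype(np.float32);print("mark",i+1,cv2.minAreaRect(P))
```

```text
redtop 1 px [241.5 203.5] [32.4 38.6] at z [0.4574 0.3111 0.129 ] diam 0.03849267015827269
redtop 2 px [239.3 144.6] [36.3 38.5] at z [0.4564 0.3088 0.129 ] diam 0.04130211719150974
  tri [0.4561 0.3076 0.1181] [[-0.4, 0.0], [0.5, -0.0]]
tintop 1 px [301.  235.6] [39.1 41.2] at z [0.5319 0.2632 0.114 ] diam 0.05101367445307017
tintop 2 px [303.5 182.2] [41.7 43.5] at z [0.5321 0.2622 0.114 ] diam 0.051144139960321876
  tri [0.5327 0.2611 0.1093] [[0.1, 0.0], [-0.1, -0.0]]
oilcap 1 px [296.4 140. ] [23.1 24. ] at z [0.5197 0.3852 0.129 ] diam 0.02629390211725559
oilcap 2 px [298.1  70.8] [22.6 28.1] at z [0.5188 0.3842 0.129 ] diam 0.025825934768122397
  tri [0.5198 0.3848 0.1244] [[-0.4, 0.0], [0.4, -0.0]]
vb 1 ((0.5342345833778381, 0.3228220045566559), (0.060397494584321976, 0.04736577346920967), 9.963826179504395)
tray 1 ((0.4868655204772949, 0.3175857663154602), (0.20014949142932892, 0.2196608930826187), 10.821512222290039)
mark 1 ((0.566591203212738, 0.040772467851638794), (0.07520445436239243, 0.09139139205217361), 86.32112884521484)
vb 2 ((0.5335537195205688, 0.32385435700416565), (0.06123943626880646, 0.04428521916270256), 9.642206192016602)
tray 2 ((0.486713707447052, 0.3172028362751007), (0.20002992451190948, 0.21957197785377502), 10.883881568908691)
mark 2 ((0.5665283799171448, 0.0406150296330452), (0.07585371285676956, 0.09166795015335083), 86.37539672851562)
```

Run:
```python
from h import *
np.set_printoptions(precision=4,suppress=True)
C={n:read_camera(n) for n in("scene","side")}
roi={"scene":(90,230,250,350),"side":(235,105,345,175)}
B=[];D=[]
for n,c in C.items():
    m=mask(c,[45,80,40],[85,255,255],roi[n]);g=big(m)[0]
    f=np.zeros_like(m);cv2.fillPoly(f,[cv2.convexHull(g)],255);f=cv2.erode(f,np.ones((3,3)))
    for q in big(f&~m,3):
        if cv2.contourArea(q)<60: continue
        x,y,w,h=cv2.boundingRect(q);u=q[:,0].mean(0);print(n,(x,y,w,h),cv2.contourArea(q));
        for z in(.016,.028): print("   plane",z,plane(c,[[x+w/2,y+h/2]],z)[0],"width",w/c["fx"]*np.linalg.norm(plane(c,[[x+w/2,y+h/2]],z)[0]-rays(c,[[0,0]])[0]))
c=read_camera("wrist")
m=mask(c,[0,0,90],[180,60,255],(170,200,350,384));cv2.imwrite("pics/m.png",m)
```

```text
scene (124, 282, 28, 27) 538.5
   plane 0.016 [ 0.4507 -0.4115  0.016 ] width 0.06850797279397944
   plane 0.028 [ 0.4587 -0.4151  0.028 ] width 0.06764343154362089
scene (195, 267, 23, 24) 403.5
   plane 0.016 [ 0.5425 -0.2769  0.016 ] width 0.056041476520886244
   plane 0.028 [ 0.5493 -0.2823  0.028 ] width 0.05533425710966519
side (258, 136, 19, 20) 261.0
   plane 0.016 [ 0.5339 -0.2753  0.016 ] width 0.05524556192307996
   plane 0.028 [ 0.528  -0.2586  0.028 ] width 0.054404966174115554
side (301, 123, 20, 16) 220.5
   plane 0.016 [ 0.4404 -0.3997  0.016 ] width 0.06135791998047439
   plane 0.028 [ 0.4359 -0.381   0.028 ] width 0.06042432088390449
```

>>> carry_out(increments="-0.02 -0.04 0.06 0 0 0; -0.04 -0.08 0.12 0 0 0; -0.06 -0.096 0.2 0 0 0; -0.06 -0.096 0.25 0 0 0; -0.06 -0.096 0.25 0 0 0")

```text
time_s: 3.1
tool_pos: [0.4549, 0.3088, 0.2825]
tcp_rot: [0.001, 1.0, 0.001, -0.001]
force: [0.0, 1.3, -0.0]
finger_gap: 0.0852
```

Run:
```python
from h import *
np.set_printoptions(precision=4,suppress=True)
c=read_camera("wrist");print(sense()["tool_pos"])
p=proj(c,[[.457,.309,.129],[.457,.289,.129],[.437,.309,.129],[.477,.309,.129]]);print(p)
u,v=p[0].astype(int)
m=mask(c,[-8,140,60],[6,255,255],(u-70,v-90,u+70,v+70));g=big(m)[0][:,0]
low=g[g[:,1].argmax()];print("low",low,plane(c,[low],.129))
q=plane(c,g,.129);print("x extents",q[:,0].min(),q[:,0].max())
b=big(mask(c,[-8,140,215],[6,255,255],(u-70,v-90,u+70,v+70)))[0];q=plane(c,b[:,0],.129);print(q.min(0),q.max(0))
cv2.imwrite("pics/r.png",c["image"])
```

```text
[0.4554 0.3089 0.2837]
[[262.907  205.2809]
 [262.7928 228.0425]
 [238.3687 205.1948]
 [287.4525 205.3698]]
low [254 228] [[0.4497 0.289  0.129 ]]
x extents 0.43192568804859605 0.4773094079817143
[0.4434 0.3177 0.129 ] [0.4683 0.3252 0.129 ]
```

View pics/r.png

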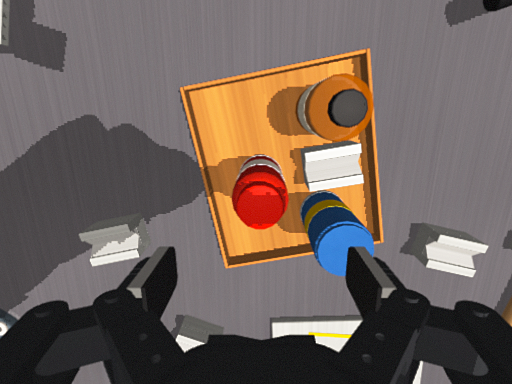

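>>> carry_out(increments="0 0 0.08 0 0 0; 0 0 0.18 0 0 0; 0 0 0.28 0 0 0; 0 0 0.364 0 0 0; 0 0 0.364 0 0 0")

```text
time_s: 3.78
tool_pos: [0.4548, 0.3085, 0.1373]
tcp_rot: [0.001, 1.0, 0.001, -0.002]
force: [0.1, 0.9, 0.5]
finger_gap: 0.0851
```

>>> carry_out(increments="0 0 0 0 0 0; 0 0 0 0 0 0; 0 0 0 0 0 0; 0 0 0 0 0 0; 0 0 0 0 0 0", fingers=1, squeeze=40)

```text
time_s: 4.4
tool_pos: [0.4554, 0.3091, 0.1391]
tcp_rot: [0.0, 1.0, 0.001, -0.001]
force: [-2.5, 1.0, 8.3]
finger_gap: 0.0508
```

>>> carry_out(increments="0 0 -0.08 0 0 0; 0 0 -0.18 0 0 0; 0 0 -0.28 0 0 0; 0 0 -0.38 0 0 0; 0 0 -0.42 0 0 0")

```text
time_s: 5.03
tool_pos: [0.4561, 0.3094, 0.3107]
tcp_rot: [-0.001, 1.0, 0.001, 0.001]
force: [0.1, 0.6, -3.1]
finger_gap: 0.0509
```

>>> carry_out(increments="0.02 0.12 0 0 0 0; 0.04 0.27 0 0 0 0; 0.06 0.42 0 0 0 0; 0.08 0.57 0 0 0 0; 0.1 0.72 0 0 0 0")

```text
time_s: 5.65
tool_pos: [0.4965, 0.0196, 0.3112]
tcp_rot: [-0.001, 1.0, 0.001, 0.002]
force: [1.6, 0.7, -2.8]
finger_gap: 0.0512
```

>>> carry_out(increments="0.02 0.15 0 0 0 0; 0.04 0.3 0 0 0 0; 0.06 0.45 0 0 0 0; 0.08 0.6 0 0 0 0; 0.1 0.72 0 0 0 0")

```text
time_s: 6.28
tool_pos: [0.5369, -0.2708, 0.3117]
tcp_rot: [-0.001, 1.0, 0.0, 0.003]
force: [0.3, 0.4, -2.9]
finger_gap: 0.0508
```

>>> carry_out(increments="0.02 0.12 0 0 0 0; 0.045 0.24 0 0 0 0; 0.045 0.285 0 0 0 0; 0.045 0.285 0 0 0 0; 0.045 0.285 0 0 0 0")

```text
time_s: 6.9
tool_pos: [0.555, -0.3842, 0.3122]
tcp_rot: [-0.001, 1.0, 0.0, 0.003]
force: [-0.1, -0.4, -2.0]
finger_gap: 0.0507
```

Run:
```python
from h import *
c=read_camera("wrist");print(sense()["tool_pos"]);cv2.imwrite("pics/mat.png",c["image"])
p=proj(c,[[.538,-.274,.021],[.4455,-.407,.014],[.555,-.385,.004]]);print(p)
```

```text
[ 0.55503843 -0.38395993  0.31233071]
[[244.30026654  78.73556552]
 [175.74392044 188.07823857]
 [258.97009064 170.25533072]]
```

View pics/mat.png

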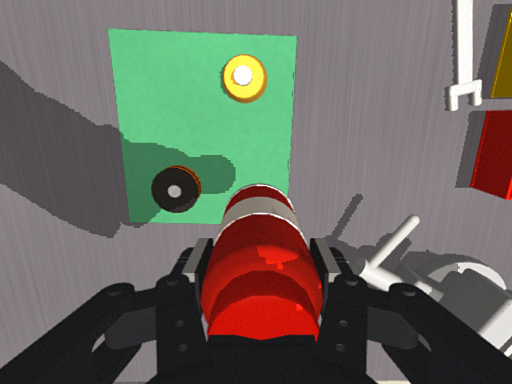

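Run:
```python
from h import *
np.set_printoptions(precision=4,suppress=True)
c=read_camera("wrist")
print(plane(c,[[297,37],[109,30],[131,222],[291,170]],.004), plane(c,[[244,77]],.042), plane(c,[[176,188]],.024))
g=big(mask(c,[45,80,40],[85,255,255]))[0];print(proj(c,[[.54,-.385,.004],[.555,-.385,.004]]))
```

```text
[[ 0.5995 -0.227   0.004 ]
 [ 0.3824 -0.2217  0.004 ]
 [ 0.3766 -0.4584  0.004 ]
 [ 0.5978 -0.3844  0.004 ]] [[ 0.5387 -0.2742  0.042 ]] [[ 0.4489 -0.4041  0.024 ]]
[[247.6657 170.3929]
 [258.9232 170.4089]]
```

>>> carry_out(increments="0 0 0.1 0 0 0; 0 0 0.22 0 0 0; 0 0 0.33 0 0 0; 0 0 0.4 0 0 0; 0 0 0.425 0 0 0")

```text
time_s: 7.62
tool_pos: [0.5556, -0.3825, 0.1411]
tcp_rot: [-0.001, 1.0, 0.001, 0.002]
force: [0.7, 0.2, -1.3]
finger_gap: 0.0506
```

>>> carry_out(increments="0 0 0.003 0 0 0; 0 0 0.006 0 0 0; 0 0 0.006 0 0 0; 0 0 0.006 0 0 0; 0 0 0.006 0 0 0")

```text
time_s: 8.25
tool_pos: [0.5558, -0.3826, 0.1392]
tcp_rot: [-0.001, 1.0, 0.001, 0.002]
force: [0.1, -0.7, 0.6]
finger_gap: 0.0511
```

>>> carry_out(increments="0 0 0 0 0 0; 0 0 0 0 0 0; 0 0 0 0 0 0; 0 0 0 0 0 0; 0 0 0 0 0 0", fingers=-1)

```text
time_s: 8.88
tool_pos: [0.5558, -0.3826, 0.1392]
tcp_rot: [-0.001, 1.0, 0.001, 0.002]
force: [0.2, 0.3, -0.3]
finger_gap: 0.0854
```

>>> carry_out(increments="0 0 -0.05 0 0 0; 0 0 -0.15 0 0 0; 0 0 -0.28 0 0 0; 0 0 -0.38 0 0 0; 0 0 -0.38 0 0 0")

```text
time_s: 9.5
tool_pos: [0.5559, -0.3836, 0.2946]
tcp_rot: [0.0, 1.0, 0.001, 0.005]
force: [0.9, -1.0, 0.3]
finger_gap: 0.0853
```

>>> carry_out(increments="-0.01 -0.12 0 0 0 0; -0.02 -0.27 0 0 0 0; -0.03 -0.42 0 0 0 0; -0.04 -0.57 0 0 0 0; -0.04 -0.72 0 0 0 0")

```text
time_s: 10.12
tool_pos: [0.5384, -0.0938, 0.2935]
tcp_rot: [0.0, 1.0, 0.001, 0.004]
force: [1.1, 0.5, 1.0]
finger_gap: 0.0853
```

>>> carry_out(increments="-0.01 -0.15 0 0 0 0; -0.02 -0.3 0 0 0 0; -0.03 -0.45 0 0 0 0; -0.04 -0.6 0 0 0 0; -0.04 -0.72 0 0 0 0")

```text
time_s: 10.75
tool_pos: [0.5209, 0.1964, 0.2925]
tcp_rot: [0.0, 1.0, 0.002, 0.004]
force: [1.0, -0.9, 0.3]
finger_gap: 0.0853
```

>>> carry_out(increments="0 -0.15 0 0 0 0; 0 -0.3 0 0 0 0; 0 -0.42 0 0 0 0; 0 -0.45 0 0 0 0; 0 -0.45 0 0 0 0")

```text
time_s: 11.38
tool_pos: [0.5201, 0.3765, 0.2914]
tcp_rot: [0.001, 1.0, 0.002, 0.003]
force: [-0.3, -0.1, -0.3]
finger_gap: 0.0855
```

Run:
```python
from h import *
np.set_printoptions(precision=4,suppress=True)
c=read_camera("wrist");print(sense()["tool_pos"],sense()["tcp_rot"])
p=proj(c,[[.5193,.3845,.129]])[0];print(p);u,v=p.astype(int)
m=mask(c,[0,0,0],[180,110,75],(u-35,v-35,u+35,v+35));g=big(m)[0]
q=plane(c,g[:,0],.129);print(q.min(0),q.max(0),(q.min(0)+q.max(0))/2)
# tin
p=proj(c,[[.532,.2625,.114]])[0];print(p)
```

```text
[0.5204 0.3757 0.2918] [0.0008 1.     0.0015 0.0036]
[257.6221 193.0531]
[0.5079 0.3722 0.129 ] [0.533  0.3999 0.129 ] [0.5205 0.3861 0.129 ]
[270.1141 305.7206]
```

>>> carry_out(increments="0 -0.025 0.06 0 -0.014 0.006; 0 -0.025 0.16 0 -0.014 0.006; 0 -0.025 0.27 0 -0.014 0.006; 0 -0.025 0.35 0 -0.014 0.006; 0 -0.025 0.382 0 -0.014 0.006")

```text
time_s: 12.05
tool_pos: [0.5211, 0.3834, 0.1376]
tcp_rot: [0.002, 1.0, -0.001, -0.001]
force: [-0.0, -1.3, -0.5]
finger_gap: 0.0852
```

>>> carry_out(increments="0 0 0 0 0 0; 0 0 0 0 0 0; 0 0 0 0 0 0; 0 0 0 0 0 0; 0 0 0 0 0 0", fingers=1)

```text
time_s: 12.68
tool_pos: [0.5216, 0.3838, 0.1392]
tcp_rot: [0.001, 1.0, -0.001, 0.0]
force: [-2.6, -2.4, 8.6]
finger_gap: 0.0531
```

>>> carry_out(increments="0 0 -0.08 0 0 0; 0 0 -0.18 0 0 0; 0 0 -0.28 0 0 0; 0 0 -0.38 0 0 0; 0 0 -0.42 0 0 0")

```text
time_s: 13.3
tool_pos: [0.522, 0.3844, 0.3106]
tcp_rot: [-0.0, 1.0, -0.001, 0.002]
force: [0.1, 0.6, -3.0]
finger_gap: 0.0532
```

>>> carry_out(increments="-0.01 0.12 0 0 0 0; -0.02 0.27 0 0 0 0; -0.03 0.42 0 0 0 0; -0.05 0.57 0 0 0 0; -0.05 0.72 0 0 0 0")

```text
time_s: 13.92
tool_pos: [0.501, 0.0947, 0.3114]
tcp_rot: [-0.0, 1.0, -0.001, 0.003]
force: [2.1, -0.1, -2.3]
finger_gap: 0.0533
```

>>> carry_out(increments="-0.01 0.15 0 0 0 0; -0.02 0.3 0 0 0 0; -0.03 0.45 0 0 0 0; -0.05 0.6 0 0 0 0; -0.05 0.72 0 0 0 0")

```text
time_s: 14.55
tool_pos: [0.48, -0.1956, 0.312]
tcp_rot: [0.0, 1.0, -0.001, 0.003]
force: [0.9, 0.2, -2.1]
finger_gap: 0.0533
```

>>> carry_out(increments="-0.01 0.12 0 0 0 0; -0.03 0.25 0 0 0 0; -0.03 0.29 0 0 0 0; -0.03 0.29 0 0 0 0; -0.03 0.29 0 0 0 0")

```text
time_s: 15.18
tool_pos: [0.468, -0.3106, 0.3123]
tcp_rot: [-0.0, 1.0, -0.001, 0.003]
force: [1.0, 0.6, -2.4]
finger_gap: 0.0532
```

>>> carry_out(increments="0 0.01 0.1 0 -0.01 0; 0 0.01 0.22 0 -0.01 0; 0 0.01 0.33 0 -0.01 0; 0 0.01 0.4 0 -0.01 0; 0 0.01 0.425 0 -0.01 0")

```text
time_s: 15.8
tool_pos: [0.4689, -0.3131, 0.1412]
tcp_rot: [-0.001, 1.0, 0.0, 0.0]
force: [0.2, 0.3, -1.8]
finger_gap: 0.0529
```

>>> carry_out(increments="0 0 0.003 0 0 0; 0 0 0.006 0 0 0; 0 0 0.006 0 0 0; 0 0 0.006 0 0 0; 0 0 0.006 0 0 0")

```text
time_s: 16.42
tool_pos: [0.4691, -0.3133, 0.1392]
tcp_rot: [-0.0, 1.0, 0.0, 0.001]
force: [-0.1, 0.5, 0.9]
finger_gap: 0.0531
```

>>> carry_out(increments="0 0 0 0 0 0; 0 0 0 0 0 0; 0 0 0 0 0 0; 0 0 0 0 0 0; 0 0 0 0 0 0", fingers=-1)

```text
time_s: 17.05
tool_pos: [0.4691, -0.3133, 0.1392]
tcp_rot: [-0.0, 1.0, 0.0, 0.001]
force: [0.0, 0.6, -0.1]
finger_gap: 0.0855
```

>>> carry_out(increments="0 0 -0.05 0 0 0; 0 0 -0.15 0 0 0; 0 0 -0.28 0 0 0; 0 0 -0.38 0 0 0; 0 0 -0.38 0 0 0")

```text
time_s: 17.68
tool_pos: [0.4699, -0.314, 0.2942]
tcp_rot: [0.001, 1.0, 0.0, 0.003]
force: [0.2, -0.7, -1.7]
finger_gap: 0.0856
```

>>> carry_out(increments="0.01 -0.12 0 0 0 0; 0.03 -0.27 0 0 0 0; 0.05 -0.42 0 0 0 0; 0.07 -0.57 0 0 0 0; 0.08 -0.72 0 0 0 0")

```text
time_s: 18.3
tool_pos: [0.5016, -0.0241, 0.2928]
tcp_rot: [0.001, 1.0, 0.0, 0.002]
force: [0.6, -0.8, -0.4]
finger_gap: 0.0857
```

>>> carry_out(increments="0.01 -0.15 0 0 0 0; 0.03 -0.3 0 0 0 0; 0.05 -0.45 0 0 0 0; 0.07 -0.6 0 0 0 0; 0.08 -0.65 0 0 0 0")

```text
time_s: 18.92
tool_pos: [0.5331, 0.2388, 0.2909]
tcp_rot: [0.001, 1.0, 0.001, 0.001]
force: [-0.2, 0.2, -0.2]
finger_gap: 0.0851
```

Run:
```python
from h import *
np.set_printoptions(precision=4,suppress=True)
c=read_camera("wrist");print(sense()["tool_pos"],sense()["tcp_rot"])
p=proj(c,[[.532,.2625,.114]])[0];print(p);u,v=p.astype(int)
m=mask(c,[95,120,150],[125,255,255],(u-60,max(v-60,0),u+60,v+60));g=big(m)[0]
q=plane(c,g[:,0],.114);print(q.min(0),q.max(0),(q.min(0)+q.max(0))/2)
```

```text
[0.5334 0.2394 0.2909] [0.0011 1.     0.0015 0.0013]
[258.2592 170.9641]
[0.5073 0.2445 0.114 ] [0.5588 0.2882 0.114 ] [0.5331 0.2663 0.114 ]
```

>>> carry_out(increments="-0.002 -0.03 0.06 0 -0.004 0.006; -0.002 -0.06 0.16 0 -0.004 0.006; -0.002 -0.06 0.27 0 -0.004 0.006; -0.002 -0.06 0.35 0 -0.004 0.006; -0.002 -0.06 0.38 0 -0.004 0.006")

```text
time_s: 19.6
tool_pos: [0.532, 0.2617, 0.1367]
tcp_rot: [0.002, 1.0, -0.0, -0.001]
force: [0.1, -0.9, 0.7]
finger_gap: 0.0855
```

>>> carry_out(increments="0 0 0 0 0 0; 0 0 0 0 0 0; 0 0 0 0 0 0; 0 0 0 0 0 0; 0 0 0 0 0 0", fingers=1)

```text
time_s: 20.23
tool_pos: [0.5325, 0.2618, 0.1377]
tcp_rot: [0.002, 1.0, -0.0, -0.0]
force: [-1.4, -1.6, 7.3]
finger_gap: 0.0552
```

>>> carry_out(increments="0 0 -0.08 0 0 0; 0 0 -0.18 0 0 0; 0 0 -0.28 0 0 0; 0 0 -0.38 0 0 0; 0 0 -0.42 0 0 0")

```text
time_s: 20.85
tool_pos: [0.533, 0.2626, 0.3085]
tcp_rot: [0.001, 1.0, -0.0, 0.001]
force: [1.0, -0.6, -3.1]
finger_gap: 0.0551
```

>>> carry_out(increments="-0.02 0.12 0 0 0 0; -0.05 0.27 0 0 0 0; -0.09 0.42 0 0 0 0; -0.12 0.57 0 0 0 0; -0.15 0.7 0 0 0 0")

```text
time_s: 21.48
tool_pos: [0.472, -0.0192, 0.3092]
tcp_rot: [0.001, 1.0, -0.0, 0.001]
force: [0.7, -0.3, -3.0]
finger_gap: 0.0554
```

>>> carry_out(increments="-0.03 0.15 0 0 0 0; -0.06 0.3 0 0 0 0; -0.09 0.45 0 0 0 0; -0.12 0.57 0 0 0 0; -0.144 0.6 0 0 0 0")

```text
time_s: 22.1
tool_pos: [0.4133, -0.2614, 0.3094]
tcp_rot: [0.001, 1.0, -0.002, 0.001]
force: [0.0, 0.6, -3.5]
finger_gap: 0.0549
```

>>> carry_out(increments="0.004 -0.008 0.1 0 0 0; 0.004 -0.008 0.22 0 0 0; 0.004 -0.008 0.33 0 0 0; 0.004 -0.008 0.4 0 0 0; 0.004 -0.008 0.424 0 0 0")

```text
time_s: 22.72
tool_pos: [0.4148, -0.2577, 0.1386]
tcp_rot: [0.0, 1.0, -0.002, 0.001]
force: [0.5, 0.1, -2.8]
finger_gap: 0.055
```

>>> carry_out(increments="0 0 0.003 0 0 0; 0 0 0.006 0 0 0; 0 0 0.006 0 0 0; 0 0 0.006 0 0 0; 0 0 0.006 0 0 0")

```text
time_s: 23.35
tool_pos: [0.4151, -0.2578, 0.1377]
tcp_rot: [0.001, 1.0, -0.002, 0.001]
force: [-4.9, 2.7, 5.2]
finger_gap: 0.0553
```

>>> carry_out(increments="0 0 0 0 0 0; 0 0 0 0 0 0; 0 0 0 0 0 0; 0 0 0 0 0 0; 0 0 0 0 0 0", fingers=-1)

```text
time_s: 23.98
tool_pos: [0.4151, -0.2578, 0.1377]
tcp_rot: [0.001, 1.0, -0.002, 0.001]
force: [-0.7, 0.8, -0.1]
finger_gap: 0.0851
```

>>> carry_out(increments="0 0 -0.05 0 0 0; 0 0 -0.15 0 0 0; 0 0 -0.28 0 0 0; 0 0 -0.38 0 0 0; 0 0 -0.38 0 0 0")

```text
time_s: 24.6
tool_pos: [0.4157, -0.2582, 0.2924]
tcp_rot: [0.002, 1.0, -0.002, 0.003]
force: [0.2, 0.2, 0.0]
finger_gap: 0.0854
```

>>> carry_out(increments="0.04 -0.12 0 0 0 0; 0.08 -0.27 0 0 0 0; 0.12 -0.42 0 0 0 0; 0.14 -0.57 0 0 0 0; 0.14 -0.72 0 0 0 0")

```text
time_s: 25.22
tool_pos: [0.4725, 0.0316, 0.2905]
tcp_rot: [0.002, 1.0, -0.002, 0.003]
force: [0.6, -0.4, 1.0]
finger_gap: 0.0856
```

Run:
```python
from h import *
np.set_printoptions(precision=4,suppress=True)
print(sense())
c=read_camera("side");d=read_camera("scene")
a=c["image"][90:190,220:360];b=d["image"][225:355,90:250]
cv2.imwrite("pics/matc.png",np.hstack([cv2.resize(a,(400,300)),cv2.resize(b,(400,300))]))
```

```text
{'time_s': 25.225, 'q': array([ 0.0691,  0.1576, -0.1361,  1.2723, -0.0046,  1.643 ]), 'joint_velocities': array([ 1.0171,  0.0067,  0.0019,  0.0011, -0.0062,  1.0096]), 'joint_torque': array([-13.2422, -65.6362,  47.5495,   0.6509,  -0.0007,  -2.6881]), 'tool_pos': array([0.4725, 0.0316, 0.2905]), 'tcp_rot': array([ 0.0021,  1.    , -0.0015,  0.0026]), 'force': array([ 0.6314, -0.4174,  1.0119]), 'torque': array([-0.0174, -0.0355,  0.0034]), 'finger_gap': 0.08555463485253789}
```

View pics/matc.png

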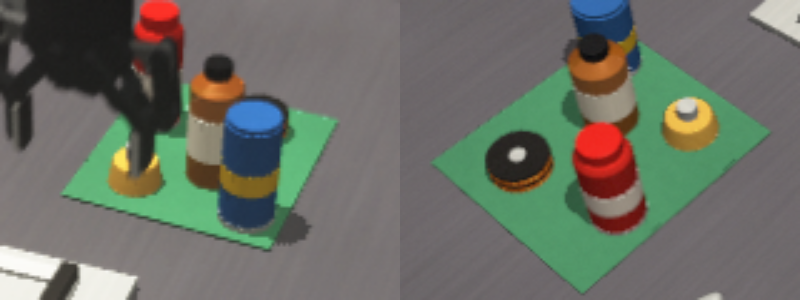

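>>> carry_out(increments="0.05 -0.1 0 0 0 -0.25; 0.1 -0.2 0 0 0 -0.5; 0.15 -0.3 0 0 0 -0.75; 0.15 -0.4 0 0 0 -0.87; 0.15 -0.4 0 0 0 -0.87")

```text
time_s: 25.95
tool_pos: [0.5315, 0.1962, 0.2887]
tcp_rot: [0.002, 0.976, 0.219, 0.001]
force: [-0.0, -1.2, -0.5]
finger_gap: 0.0853
```

>>> carry_out(increments="0.05 -0.1 0 0 0 -0.25; 0.1 -0.2 0 0 0 -0.5; 0.13 -0.28 0 0 0 -0.75; 0.13 -0.28 0 0 0 -0.87; 0.13 -0.28 0 0 0 -0.87")

```text
time_s: 26.58
tool_pos: [0.5308, 0.3189, 0.2875]
tcp_rot: [0.002, 0.906, 0.424, 0.0]
force: [-0.0, -0.7, 0.2]
finger_gap: 0.0852
```

>>> carry_out(increments="0 0 0 0 0 -0.25; 0 0 0 0 0 -0.5; 0 0 0 0 0 -0.75; 0 0 0 0 0 -0.87; 0 0 0 0 0 -0.87")

```text
time_s: 27.2
tool_pos: [0.531, 0.3178, 0.2874]
tcp_rot: [0.002, 0.794, 0.608, -0.001]
force: [0.1, -0.3, -0.2]
finger_gap: 0.0855
```

>>> carry_out(increments="0 0 0 0 0 -0.25; 0 0 0 0 0 -0.5; 0 0 0 0 0 -0.75; 0 0 0 0 0 -0.87; 0 0 0 0 0 -0.87")

```text
time_s: 27.82
tool_pos: [0.5312, 0.3172, 0.2873]
tcp_rot: [0.002, 0.645, 0.764, -0.001]
force: [0.6, -0.6, 0.3]
finger_gap: 0.0853
```

```bash
cat >> h.py <<'E'
from scipy.spatial.transform import Rotation as Ro
def delta(p,yawdeg):
    """increments from the current pose to TCP p, pointing down, tool x at world yaw"""
    s=sense();q=s["tcp_rot"];R=Ro.from_quat([q[1],q[2],q[3],q[0]])
    G=Ro.from_euler("z",yawdeg,degrees=True)*Ro.from_euler("x",np.pi)
    return np.round(R.inv().apply(np.array(p)-s["tool_pos"])/.4,3),np.round((R.inv()*G).as_rotvec()/.5,3),s["tool_pos"]
E
python3 - <<'E'
from h import *
np.set_printoptions(precision=4,suppress=True)
c=read_camera("wrist");cv2.imwrite("pics/vb.png",c["image"])
m=mask(c,[0,0,110],[180,70,255])
u,v=proj(c,[[.5338,.3237,.044]])[0].astype(int);print(u,v)
k=np.zeros_like(m);cv2.circle(k,(u,v),75,255,-1);m&=k
g=big(m)[0];r=cv2.minAreaRect(plane(c,g[:,0],.044)[:,:2].astype(np.float32));print(r)
print(delta([r[0][0],r[0][1],.2],99.8))
E
```

```text
266 181
((0.5331998467445374, 0.3231435716152191), (0.061138901859521866, 0.043530117720365524), 10.846657752990723)
(array([0.015, 0.007, 0.218]), array([ 0.002,  0.01 , -0.008]), array([0.5311, 0.3173, 0.2873]))
```

View pics/vb.png

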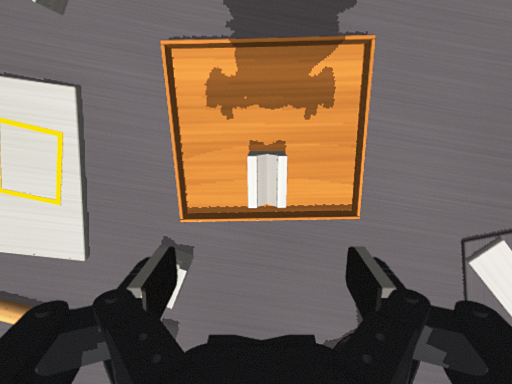

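>>> carry_out(increments="0.015 0.007 0.1 0 0.01 -0.02; 0.015 0.007 0.22 0 0.01 -0.02; 0.015 0.007 0.34 0 0.01 -0.02; 0.015 0.007 0.42 0 0.01 -0.02; 0.015 0.007 0.45 0 0.01 -0.02")

```text
time_s: 28.5
tool_pos: [0.5325, 0.3221, 0.1055]
tcp_rot: [-0.0, 0.643, 0.766, -0.001]
force: [-0.7, -1.3, 0.3]
finger_gap: 0.0853
```

Run:
```python
from h import *
print(delta([.5335,.3234,.082],100.3))
```

```text
(array([0.003, 0.003, 0.059]), array([-0.003,  0.002, -0.01 ]), array([0.53247403, 0.32214727, 0.10552   ]))
```

>>> carry_out(increments="0.003 0.003 0.02 0 0 -0.01; 0.003 0.003 0.04 0 0 -0.01; 0.003 0.003 0.059 0 0 -0.01; 0.003 0.003 0.059 0 0 -0.01; 0.003 0.003 0.059 0 0 -0.01")

```text
time_s: 29.12
tool_pos: [0.5336, 0.3236, 0.0823]
tcp_rot: [-0.0, 0.641, 0.768, -0.001]
force: [-0.6, 0.8, 1.0]
finger_gap: 0.0856
```

>>> carry_out(increments="0 0 0 0 0 0; 0 0 0 0 0 0; 0 0 0 0 0 0; 0 0 0 0 0 0; 0 0 0 0 0 0", fingers=1, squeeze=60)

```text
time_s: 29.75
tool_pos: [0.5338, 0.3237, 0.0827]
tcp_rot: [0.0, 0.641, 0.768, -0.0]
force: [-1.2, -1.1, 5.5]
finger_gap: 0.0432
```

>>> carry_out(increments="0 0 -0.06 0 0 0; 0 0 -0.15 0 0 0; 0 0 -0.25 0 0 0; 0 0 -0.33 0 0 0; 0 0 -0.35 0 0 0")

```text
time_s: 30.38
tool_pos: [0.5343, 0.3241, 0.2242]
tcp_rot: [0.0, 0.641, 0.768, 0.001]
force: [0.1, 0.0, -6.2]
finger_gap: 0.0428
```

>>> carry_out(increments="-0.12 -0.01 0 0 0 0.1; -0.27 -0.02 0 0 0 0.2; -0.42 -0.03 0 0 0 0.35; -0.57 -0.04 0 0 0 0.48; -0.7 -0.044 0 0 0 0.48")

```text
time_s: 31.0
tool_pos: [0.5663, 0.0433, 0.2225]
tcp_rot: [-0.0, 0.729, 0.685, -0.0]
force: [0.6, -0.3, -5.6]
finger_gap: 0.0432
```

Run:
```python
from h import *
np.set_printoptions(precision=4,suppress=True)
print(delta([.566,.040,.0935],86.4))
c=read_camera("wrist");cv2.imwrite("pics/mk.png",c["image"])
y=mask(c,[20,100,100],[35,255,255]);print(big(y)[0][:,0].min(0),big(y)[0][:,0].max(0))
P=plane(c,big(y)[0][:,0],.012)[:,:2].astype(np.float32);print(cv2.minAreaRect(P))
```

```text
(array([-0.008, -0.   ,  0.323]), array([-0.001, -0.001,  0.002]), array([0.5663, 0.0433, 0.2225]))
[215 141] [292 200]
((0.5504258871078491, 0.03767331317067146), (0.07504840195178986, 0.05913180485367775), 86.5811996459961)
```

View pics/mk.png

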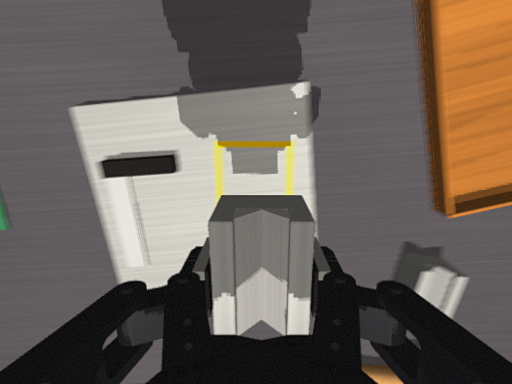

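>>> carry_out(increments="-0.013 0 0.06 0 0 0; -0.013 0 0.15 0 0 0; -0.013 0 0.24 0 0 0; -0.013 0 0.3 0 0 0; -0.013 0 0.322 0 0 0")

```text
time_s: 31.68
tool_pos: [0.565, 0.0325, 0.0911]
tcp_rot: [-0.001, 0.729, 0.684, -0.003]
force: [-0.5, 0.2, -4.9]
finger_gap: 0.0433
```

Run:
```python
from h import *
print(delta([.5662,.038,.0905],86.5),sense()["force"])
```

```text
(array([0.014, 0.002, 0.001]), array([-0.008,  0.006, -0.007]), array([0.56497241, 0.03253859, 0.09110947])) [-0.47982346  0.23130909 -4.92326789]
```

>>> carry_out(increments="0 0 -0.008 -0.008 0.006 0; 0.014 0.002 -0.008 -0.008 0.006 -0.007; 0.014 0.002 -0.008 -0.008 0.006 -0.007; 0.014 0.002 -0.004 -0.008 0.006 -0.007; 0.014 0.002 0 -0.008 0.006 -0.007")

```text
time_s: 32.3
tool_pos: [0.5662, 0.0381, 0.0911]
tcp_rot: [-0.0, 0.728, 0.685, 0.0]
force: [0.1, 0.6, -5.8]
finger_gap: 0.0432
```

Run:
```python
from h import *
print(delta([.5662,.038,.0905],86.5),sense()["force"])
```

```text
(array([-0.   ,  0.   ,  0.002]), array([-0.   , -0.   ,  0.001]), array([0.56616146, 0.03805937, 0.09113417])) [ 0.10175423  0.60810315 -5.75249517]
```

>>> carry_out(increments="0 0 0.002 0 0 0; 0 0 0.003 0 0 0; 0 0 0.004 0 0 0; 0 0 0.004 0 0 0; 0 0 0.004 0 0 0")

```text
time_s: 32.92
tool_pos: [0.5662, 0.038, 0.0907]
tcp_rot: [0.0, 0.728, 0.685, 0.0]
force: [-9.9, 1.0, 19.3]
finger_gap: 0.0435
```

>>> carry_out(increments="0 0 0 0 0 0; 0 0 0 0 0 0; 0 0 0 0 0 0; 0 0 0 0 0 0; 0 0 0 0 0 0", fingers=-1)

```text
time_s: 33.55
tool_pos: [0.5661, 0.0381, 0.0907]
tcp_rot: [0.0, 0.728, 0.685, 0.0]
force: [0.5, 0.5, 1.0]
finger_gap: 0.0855
```

>>> carry_out(increments="0 0 -0.06 0 0 0; 0 0 -0.18 0 0 0; 0 0 -0.33 0 0 0; 0 0 -0.46 0 0 0; 0 0 -0.52 0 0 0")

```text
time_s: 34.17
tool_pos: [0.5666, 0.038, 0.3019]
tcp_rot: [0.001, 0.728, 0.685, 0.002]
force: [-0.2, -1.0, -0.4]
finger_gap: 0.0854
```

Run:
```python
from h import *
np.set_printoptions(precision=4,suppress=True)
c=read_camera("wrist");cv2.imwrite("pics/pl.png",c["image"]);print(sense()["tool_pos"])
d=read_camera("scene");e=read_camera("side")
cv2.imwrite("pics/pl2.png",np.hstack([cv2.resize(c["image"],(400,300)),cv2.resize(e["image"][150:250,150:283],(400,300))]))
for k in(d,e,c):
    y=mask(k,[20,90,90],[35,255,255],None if k is c else ((255,180,330,240) if k is d else (180,190,245,235)))
    P=plane(k,big(y)[0][:,0],.012)[:,:2].astype(np.float32);print(cv2.minAreaRect(P))
```

```text
[0.567  0.038  0.3037]
((0.5654693245887756, 0.03646639734506607), (0.07620305567979813, 0.09372225403785706), 86.91275024414062)
((0.5643671751022339, 0.03909306973218918), (0.07541549205780029, 0.09297268837690353), 86.6984634399414)
((0.5661561489105225, 0.039940204471349716), (0.07623709738254547, 0.09233099222183228), 86.45785522460938)
```

View pics/pl2.png

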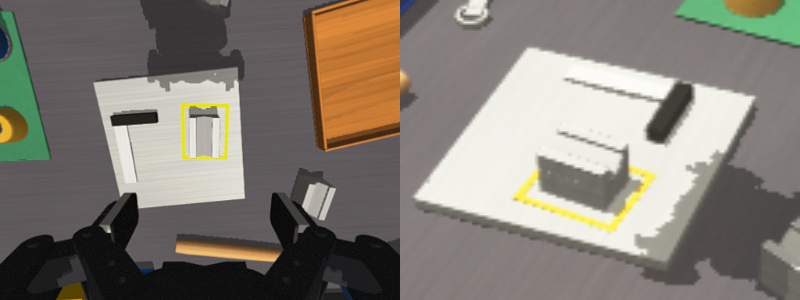

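>>> carry_out(increments="-0.1 0.006 0 0 0 0.25; -0.22 0.013 0 0 0 0.5; -0.36 0.022 0 0 0 0.75; -0.46 0.03 0 0 0 0.9; -0.5 0.031 0 0 0 0.9")

```text
time_s: 34.95
tool_pos: [0.5661, -0.1643, 0.2979]
tcp_rot: [-0.0, 0.863, 0.504, 0.0]
force: [0.2, 1.1, -0.1]
finger_gap: 0.0855
```

>>> carry_out(increments="-0.1 0.05 0 0 0 0.25; -0.22 0.11 0 0 0 0.5; -0.34 0.17 0 0 0 0.75; -0.43 0.21 0 0 0 0.9; -0.45 0.22 0 0 0 0.9")

```text
time_s: 35.58
tool_pos: [0.5539, -0.3658, 0.2962]
tcp_rot: [-0.001, 0.954, 0.298, -0.0]
force: [0.5, 0.1, -0.0]
finger_gap: 0.0857
```

>>> carry_out(increments="0 0 0 0 0 0.25; 0 0 0 0 0 0.5; 0 0 0 0 0 0.75; 0 0 0 0 0 0.9; 0 0 0 0 0 0.9")

```text
time_s: 36.2
tool_pos: [0.5542, -0.3646, 0.2957]
tcp_rot: [-0.001, 0.997, 0.079, -0.001]
force: [0.7, 0.7, 0.9]
finger_gap: 0.085
```

>>> carry_out(increments="0 0 0 0 0 0.2; 0 0 0 0 0 0.3; 0 0 0 0 0 0.3; 0 0 0 0 0 0.3; 0 0 0 0 0 0.3")

```text
time_s: 36.83
tool_pos: [0.5543, -0.3645, 0.2957]
tcp_rot: [-0.001, 1.0, 0.005, -0.001]
force: [0.8, -0.1, -0.4]
finger_gap: 0.0855
```

Run:
```python
from h import *
print(delta([.5558,-.3826,.1385],0))
```

```text
(array([0.004, 0.046, 0.393]), array([-0.005,  0.003,  0.021]), array([ 0.55426999, -0.36446802,  0.29567696]))
```

>>> carry_out(increments="0.004 0.03 0.03 -0.005 0.003 0.021; 0.004 0.046 0.13 -0.005 0.003 0.021; 0.004 0.046 0.25 -0.005 0.003 0.021; 0.004 0.046 0.35 -0.005 0.003 0.021; 0.004 0.046 0.393 -0.005 0.003 0.021")

```text
time_s: 37.45
tool_pos: [0.5546, -0.3823, 0.1354]
tcp_rot: [-0.001, 1.0, -0.0, -0.002]
force: [-0.6, 0.7, -0.2]
finger_gap: 0.0853
```

Run:
```python
from h import *
print(delta([.5558,-.3826,.1385],0))
```

```text
(array([ 0.003,  0.001, -0.008]), array([-0.004,  0.006, -0.001]), array([ 0.55463701, -0.38234341,  0.13537358]))
```

>>> carry_out(increments="0.003 0.001 -0.008 -0.004 0.006 -0.001; 0.003 0.001 -0.008 -0.004 0.006 -0.001; 0.003 0.001 -0.008 -0.004 0.006 -0.001; 0.003 0.001 -0.008 -0.004 0.006 -0.001; 0.003 0.001 -0.008 -0.004 0.006 -0.001")

```text
time_s: 38.08
tool_pos: [0.556, -0.3828, 0.1389]
tcp_rot: [0.0, 1.0, 0.0, 0.0]
force: [0.1, 1.4, 0.8]
finger_gap: 0.0855
```

>>> carry_out(increments="0 0 0 0 0 0; 0 0 0 0 0 0; 0 0 0 0 0 0; 0 0 0 0 0 0; 0 0 0 0 0 0", fingers=1, squeeze=40)

```text
time_s: 38.7
tool_pos: [0.5559, -0.3829, 0.1391]
tcp_rot: [0.0, 1.0, 0.0, 0.0]
force: [-3.1, 0.4, 5.4]
finger_gap: 0.0504
```

>>> carry_out(increments="0 0 -0.08 0 0 0; 0 0 -0.18 0 0 0; 0 0 -0.28 0 0 0; 0 0 -0.38 0 0 0; 0 0 -0.42 0 0 0")

```text
time_s: 39.33
tool_pos: [0.5563, -0.3829, 0.3094]
tcp_rot: [0.001, 1.0, 0.0, 0.001]
force: [-1.2, 0.3, -2.4]
finger_gap: 0.0508
```

>>> carry_out(increments="-0.02 -0.12 0 0 0 0; -0.04 -0.27 0 0 0 0; -0.06 -0.42 0 0 0 0; -0.08 -0.57 0 0 0 0; -0.1 -0.72 0 0 0 0")

```text
time_s: 39.95
tool_pos: [0.5157, -0.0931, 0.3086]
tcp_rot: [0.001, 1.0, 0.0, 0.001]
force: [1.1, 0.1, -1.7]
finger_gap: 0.0504
```

>>> carry_out(increments="-0.02 -0.15 0 0 0 0; -0.04 -0.3 0 0 0 0; -0.06 -0.45 0 0 0 0; -0.08 -0.6 0 0 0 0; -0.1 -0.72 0 0 0 0")

```text
time_s: 40.58
tool_pos: [0.4749, 0.1972, 0.3078]
tcp_rot: [0.001, 1.0, 0.001, 0.001]
force: [1.3, -0.5, -1.9]
finger_gap: 0.0509
```

Run:
```python
from h import *
print(delta([.4554,.3091,.312],0))
```

```text
(array([-0.049, -0.28 , -0.011]), array([ 0.003, -0.005,  0.002]), array([0.47494179, 0.19722721, 0.30781172]))
```

>>> carry_out(increments="-0.02 -0.12 0 0.003 -0.005 0.002; -0.049 -0.24 0 0.003 -0.005 0.002; -0.049 -0.28 0 0.003 -0.005 0.002; -0.049 -0.28 0 0.003 -0.005 0.002; -0.049 -0.28 0 0.003 -0.005 0.002")

```text
time_s: 41.2
tool_pos: [0.4555, 0.3083, 0.3076]
tcp_rot: [0.0, 1.0, -0.0, 0.0]
force: [-0.7, 0.6, -1.8]
finger_gap: 0.0512
```

>>> carry_out(increments="0 0 0.1 0 0 0; 0 0 0.2 0 0 0; 0 0 0.3 0 0 0; 0 0 0.37 0 0 0; 0 0 0.38 0 0 0")

```text
time_s: 41.82
tool_pos: [0.4551, 0.3067, 0.1542]
tcp_rot: [0.001, 1.0, -0.001, -0.001]
force: [-0.1, 0.8, -1.3]
finger_gap: 0.051
```

Run:
```python
from h import *
print(delta([.4554,.3091,.1395],0))
```

```text
(array([ 0.001, -0.006,  0.037]), array([ 0.004,  0.004, -0.004]), array([0.45505343, 0.30665389, 0.1542315 ]))
```

>>> carry_out(increments="0.001 -0.006 0.01 0.004 0.004 -0.004; 0.001 -0.006 0.02 0.004 0.004 -0.004; 0.001 -0.006 0.03 0.004 0.004 -0.004; 0.001 -0.006 0.036 0.004 0.004 -0.004; 0.001 -0.006 0.037 0.004 0.004 -0.004")

```text
time_s: 42.45
tool_pos: [0.4554, 0.3091, 0.1394]
tcp_rot: [-0.0, 1.0, -0.0, -0.0]
force: [0.1, -0.5, -2.4]
finger_gap: 0.0505
```

>>> carry_out(increments="0 0 0.002 0 0 0; 0 0 0.002 0 0 0; 0 0 0.002 0 0 0; 0 0 0.002 0 0 0; 0 0 0.002 0 0 0")

```text
time_s: 43.08
tool_pos: [0.4554, 0.3092, 0.1391]
tcp_rot: [-0.0, 1.0, -0.0, 0.0]
force: [-1.9, -0.4, 6.1]
finger_gap: 0.0506
```

>>> carry_out(increments="0 0 0 0 0 0; 0 0 0 0 0 0; 0 0 0 0 0 0; 0 0 0 0 0 0; 0 0 0 0 0 0", fingers=-1)

```text
time_s: 43.7
tool_pos: [0.4554, 0.3092, 0.1391]
tcp_rot: [-0.0, 1.0, -0.0, 0.0]
force: [-0.8, -0.4, -0.0]
finger_gap: 0.0854
```

>>> carry_out(increments="0 0 -0.05 0 0 0; 0 0 -0.15 0 0 0; 0 0 -0.28 0 0 0; 0 0 -0.38 0 0 0; 0 0 -0.38 0 0 0")

```text
time_s: 44.32
tool_pos: [0.4564, 0.3097, 0.294]
tcp_rot: [-0.002, 1.0, -0.0, 0.002]
force: [0.2, 0.6, -0.1]
finger_gap: 0.0854
```

>>> carry_out(increments="0.01 0.12 0 0 0 0; 0.01 0.27 0 0 0 0; 0.02 0.42 0 0 0 0; 0.02 0.57 0 0 0 0; 0.02 0.72 0 0 0 0")

```text
time_s: 44.95
tool_pos: [0.4638, 0.0199, 0.2922]
tcp_rot: [-0.002, 1.0, 0.0, 0.002]
force: [1.3, 0.5, -1.2]
finger_gap: 0.085
```

>>> carry_out(increments="0.01 0.15 0 0 0 0; 0.01 0.3 0 0 0 0; 0.01 0.45 0 0 0 0; 0.01 0.6 0 0 0 0; 0.01 0.72 0 0 0 0")

```text
time_s: 45.58
tool_pos: [0.4671, -0.2703, 0.2901]
tcp_rot: [-0.002, 1.0, -0.0, 0.001]
force: [0.9, -0.1, 0.2]
finger_gap: 0.0852
```

Run:
```python
from h import *
print(delta([.4691,-.3133,.30],0))
```

```text
(array([ 0.005,  0.108, -0.025]), array([-0.008, -0.005, -0.002]), array([ 0.46708686, -0.27025194,  0.29005495]))
```

>>> carry_out(increments="0.005 0.08 0 -0.008 -0.005 -0.002; 0.005 0.108 0 -0.008 -0.005 -0.002; 0.005 0.108 0.04 -0.008 -0.005 -0.002; 0.005 0.108 0.12 -0.008 -0.005 -0.002; 0.005 0.108 0.2 -0.008 -0.005 -0.002")

```text
time_s: 46.2
tool_pos: [0.4692, -0.3122, 0.2086]
tcp_rot: [-0.0, 1.0, 0.0, -0.0]
force: [0.0, 0.1, -0.6]
finger_gap: 0.0855
```

Run:
```python
from h import *
print(delta([.4691,-.3133,.139],0))
```

```text
(array([-0.   ,  0.003,  0.174]), array([-0.001,  0.001,  0.002]), array([ 0.46918397, -0.31223437,  0.20861118]))
```

>>> carry_out(increments="0 0.003 0.07 0 0 0; 0 0.003 0.13 0 0 0; 0 0.003 0.17 0 0 0; 0 0.003 0.174 0 0 0; 0 0.003 0.174 0 0 0")

```text
time_s: 46.82
tool_pos: [0.4695, -0.3134, 0.1397]
tcp_rot: [0.0, 1.0, 0.001, 0.0]
force: [-0.4, -0.6, -0.1]
finger_gap: 0.0851
```

>>> carry_out(increments="0 0 0 0 0 0; 0 0 0 0 0 0; 0 0 0 0 0 0; 0 0 0 0 0 0; 0 0 0 0 0 0", fingers=1)

```text
time_s: 47.45
tool_pos: [0.4696, -0.3137, 0.1406]
tcp_rot: [0.001, 1.0, 0.0, 0.001]
force: [-3.5, 0.0, 8.6]
finger_gap: 0.0533
```

>>> carry_out(increments="0 0 -0.08 0 0 0; 0 0 -0.18 0 0 0; 0 0 -0.28 0 0 0; 0 0 -0.38 0 0 0; 0 0 -0.42 0 0 0")

```text
time_s: 48.08
tool_pos: [0.4698, -0.3139, 0.3112]
tcp_rot: [0.001, 1.0, 0.0, 0.002]
force: [0.9, -0.3, -3.7]
finger_gap: 0.053
```

>>> carry_out(increments="0.01 -0.12 0 0 0 0; 0.02 -0.27 0 0 0 0; 0.03 -0.42 0 0 0 0; 0.05 -0.57 0 0 0 0; 0.05 -0.72 0 0 0 0")

```text
time_s: 48.7
tool_pos: [0.4896, -0.0239, 0.3107]
tcp_rot: [0.001, 1.0, 0.0, 0.002]
force: [0.8, -0.3, -2.2]
finger_gap: 0.0529
```

>>> carry_out(increments="0.01 -0.15 0 0 0 0; 0.02 -0.3 0 0 0 0; 0.03 -0.45 0 0 0 0; 0.05 -0.6 0 0 0 0; 0.05 -0.72 0 0 0 0")

```text
time_s: 49.32
tool_pos: [0.5092, 0.2664, 0.3099]
tcp_rot: [0.001, 1.0, 0.001, 0.002]
force: [0.7, -0.3, -2.0]
finger_gap: 0.0532
```

Run:
```python
from h import *
print(delta([.521,.3838,.31],0))
```

```text
(array([ 0.03 , -0.293, -0.001]), array([ 0.005, -0.009,  0.003]), array([0.5092087 , 0.26640931, 0.3098626 ]))
```

>>> carry_out(increments="0.02 -0.12 0 0.005 -0.009 0.003; 0.03 -0.25 0 0.005 -0.009 0.003; 0.03 -0.293 0 0.005 -0.009 0.003; 0.03 -0.293 0 0.005 -0.009 0.003; 0.03 -0.293 0 0.005 -0.009 0.003")

```text
time_s: 49.95
tool_pos: [0.5211, 0.383, 0.3097]
tcp_rot: [0.0, 1.0, -0.0, -0.0]
force: [-0.1, -0.3, -2.1]
finger_gap: 0.0528
```

>>> carry_out(increments="0 0 0.1 0 0 0; 0 0 0.2 0 0 0; 0 0 0.3 0 0 0; 0 0 0.37 0 0 0; 0 0 0.38 0 0 0")

```text
time_s: 50.58
tool_pos: [0.5205, 0.3814, 0.1564]
tcp_rot: [0.001, 1.0, -0.001, -0.001]
force: [0.2, 0.2, -2.1]
finger_gap: 0.0529
```

Run:
```python
from h import *
print(delta([.521,.3838,.141],0))
```

```text
(array([ 0.001, -0.006,  0.039]), array([ 0.004,  0.005, -0.003]), array([0.52047422, 0.38142426, 0.15641017]))
```

>>> carry_out(increments="0.001 -0.006 0.01 0.004 0.005 -0.003; 0.001 -0.006 0.02 0.004 0.005 -0.003; 0.001 -0.006 0.03 0.004 0.005 -0.003; 0.001 -0.006 0.036 0.004 0.005 -0.003; 0.001 -0.006 0.039 0.004 0.005 -0.003")

```text
time_s: 51.2
tool_pos: [0.5208, 0.3838, 0.1407]
tcp_rot: [0.0, 1.0, 0.0, 0.0]
force: [-1.4, 0.1, 2.1]
finger_gap: 0.0531
```

>>> carry_out(increments="0 0 0.001 0 0 0; 0 0 0.001 0 0 0; 0 0 0.001 0 0 0; 0 0 0.001 0 0 0; 0 0 0.001 0 0 0")

```text
time_s: 51.82
tool_pos: [0.5209, 0.3839, 0.1407]
tcp_rot: [-0.0, 1.0, 0.0, 0.0]
force: [-3.2, -0.4, 4.9]
finger_gap: 0.0531
```

>>> carry_out(increments="0 0 0 0 0 0; 0 0 0 0 0 0; 0 0 0 0 0 0; 0 0 0 0 0 0; 0 0 0 0 0 0", fingers=-1)

```text
time_s: 52.45
tool_pos: [0.5209, 0.3839, 0.1406]
tcp_rot: [-0.0, 1.0, 0.0, 0.0]
force: [-0.6, 0.3, -0.1]
finger_gap: 0.0853
```

>>> carry_out(increments="0 0 -0.05 0 0 0; 0 0 -0.15 0 0 0; 0 0 -0.28 0 0 0; 0 0 -0.38 0 0 0; 0 0 -0.38 0 0 0")

```text
time_s: 53.08
tool_pos: [0.5217, 0.3845, 0.2961]
tcp_rot: [-0.002, 1.0, 0.0, 0.002]
force: [0.5, 0.7, -0.4]
finger_gap: 0.0857
```

>>> carry_out(increments="-0.02 0.12 0 0 0 0; -0.04 0.27 0 0 0 0; -0.07 0.42 0 0 0 0; -0.1 0.57 0 0 0 0; -0.12 0.72 0 0 0 0")

```text
time_s: 53.7
tool_pos: [0.4726, 0.0947, 0.2941]
tcp_rot: [-0.002, 1.0, 0.0, 0.002]
force: [0.8, -0.5, -0.6]
finger_gap: 0.0853
```

>>> carry_out(increments="-0.02 0.15 0 0 0 0; -0.04 0.3 0 0 0 0; -0.07 0.45 0 0 0 0; -0.1 0.6 0 0 0 0; -0.12 0.72 0 0 0 0")

```text
time_s: 54.32
tool_pos: [0.4236, -0.1953, 0.2923]
tcp_rot: [-0.002, 1.0, -0.0, 0.002]
force: [0.9, -0.6, 0.2]
finger_gap: 0.0855
```

Run:
```python
from h import *
print(delta([.4151,-.2578,.30],0))
```

```text
(array([-0.021,  0.156, -0.02 ]), array([-0.007, -0.007, -0.001]), array([ 0.42360991, -0.19528652,  0.29229251]))
```

>>> carry_out(increments="-0.015 0.1 0 -0.007 -0.007 0; -0.021 0.156 0 -0.007 -0.007 0; -0.021 0.156 0.04 -0.007 -0.007 0; -0.021 0.156 0.12 -0.007 -0.007 0; -0.021 0.156 0.2 -0.007 -0.007 0")

```text
time_s: 54.95
tool_pos: [0.4151, -0.2573, 0.2104]
tcp_rot: [-0.0, 1.0, -0.0, -0.0]
force: [0.9, 0.7, -0.8]
finger_gap: 0.0852
```

Run:
```python
from h import *
print(delta([.4151,-.2578,.1375],0))
```

```text
(array([0.   , 0.001, 0.182]), array([-0.   ,  0.001, -0.001]), array([ 0.41505714, -0.25730351,  0.21043856]))
```

>>> carry_out(increments="0 0.001 0.07 0 0 0; 0 0.001 0.14 0 0 0; 0 0.001 0.178 0 0 0; 0 0.001 0.182 0 0 0; 0 0.001 0.182 0 0 0")

```text
time_s: 55.58
tool_pos: [0.4153, -0.2579, 0.1383]
tcp_rot: [0.0, 1.0, -0.0, 0.0]
force: [0.8, -0.4, -0.1]
finger_gap: 0.0853
```

>>> carry_out(increments="0 0 0 0 0 0; 0 0 0 0 0 0; 0 0 0 0 0 0; 0 0 0 0 0 0; 0 0 0 0 0 0", fingers=1)

```text
time_s: 56.2
tool_pos: [0.4156, -0.2581, 0.1391]
tcp_rot: [0.001, 1.0, -0.0, 0.001]
force: [-2.9, 1.7, 7.5]
finger_gap: 0.0554
```

>>> carry_out(increments="0 0 -0.08 0 0 0; 0 0 -0.18 0 0 0; 0 0 -0.28 0 0 0; 0 0 -0.38 0 0 0; 0 0 -0.42 0 0 0")

```text
time_s: 56.82
tool_pos: [0.4157, -0.2581, 0.3095]
tcp_rot: [0.001, 1.0, -0.0, 0.002]
force: [-1.0, -0.1, -3.6]
finger_gap: 0.0554
```

>>> carry_out(increments="0.02 -0.12 0 0 0 0; 0.05 -0.27 0 0 0 0; 0.09 -0.42 0 0 0 0; 0.12 -0.57 0 0 0 0; 0.15 -0.7 0 0 0 0")

```text
time_s: 57.45
tool_pos: [0.4759, 0.024, 0.3092]
tcp_rot: [0.001, 1.0, -0.0, 0.002]
force: [0.2, -0.8, -3.5]
finger_gap: 0.0551
```

>>> carry_out(increments="0.03 -0.15 0 0 0 0; 0.06 -0.3 0 0 0 0; 0.09 -0.45 0 0 0 0; 0.12 -0.57 0 0 0 0; 0.14 -0.59 0 0 0 0")

```text
time_s: 58.08
tool_pos: [0.5318, 0.2628, 0.3082]
tcp_rot: [0.001, 1.0, 0.001, 0.002]
force: [-0.4, -0.7, -3.1]
finger_gap: 0.055
```

Run:
```python
from h import *
print(delta([.5325,.2618,.31],0))
```

```text
(array([ 0.002,  0.002, -0.005]), array([ 0.005, -0.006,  0.006]), array([0.53180346, 0.26276382, 0.30815203]))
```

>>> carry_out(increments="0.002 0.002 0.1 0.005 -0.006 0.006; 0.002 0.002 0.2 0.005 -0.006 0.006; 0.002 0.002 0.3 0.005 -0.006 0.006; 0.002 0.002 0.37 0.005 -0.006 0.006; 0.002 0.002 0.38 0.005 -0.006 0.006")

```text
time_s: 58.7
tool_pos: [0.5322, 0.2605, 0.1546]
tcp_rot: [0.001, 1.0, -0.0, -0.001]
force: [-0.9, 0.0, -3.3]
finger_gap: 0.0552
```

Run:
```python
from h import *
print(delta([.5325,.2618,.1393],0))
```

```text
(array([ 0.001, -0.003,  0.038]), array([ 0.003,  0.006, -0.001]), array([0.53216881, 0.26047533, 0.15463873]))
```

>>> carry_out(increments="0.001 -0.003 0.01 0.003 0.006 0; 0.001 -0.003 0.02 0.003 0.006 0; 0.001 -0.003 0.03 0.003 0.006 0; 0.001 -0.003 0.036 0.003 0.006 0; 0.001 -0.003 0.038 0.003 0.006 0")

```text
time_s: 59.32
tool_pos: [0.5325, 0.2616, 0.1394]
tcp_rot: [0.0, 1.0, -0.0, -0.0]
force: [-0.0, 0.0, -4.6]
finger_gap: 0.0549
```

>>> carry_out(increments="0 0 0.001 0 0 0; 0 0 0.001 0 0 0; 0 0 0.001 0 0 0; 0 0 0.001 0 0 0; 0 0 0.001 0 0 0")

```text
time_s: 59.95
tool_pos: [0.5325, 0.2617, 0.1392]
tcp_rot: [-0.0, 1.0, -0.0, 0.0]
force: [-3.4, -0.4, 3.9]
finger_gap: 0.0554
```

Contact made; release, retreat to the earlier viewing pose and check.

>>> carry_out(increments="0 0 0 0 0 0; 0 0 0 0 0 0; 0 0 0 0 0 0; 0 0 0 0 0 0; 0 0 0 0 0 0", fingers=-1)

```text
time_s: 60.58
tool_pos: [0.5326, 0.2617, 0.1392]
tcp_rot: [-0.0, 1.0, -0.0, 0.0]
force: [0.0, -0.1, -0.5]
finger_gap: 0.0854
```

>>> carry_out(increments="0 0 -0.08 0 0 0; 0 0 -0.2 0 0 0; 0 0 -0.34 0 0 0; 0 0 -0.48 0 0 0; 0 0 -0.58 0 0 0")

```text
time_s: 61.2
tool_pos: [0.5325, 0.2617, 0.3739]
tcp_rot: [-0.001, 1.0, -0.0, 0.001]
force: [1.2, -1.0, -0.6]
finger_gap: 0.0853
```

>>> carry_out(increments="-0.1 -0.02 -0.02 0 0 0; -0.13 -0.02 -0.02 0 0 0; -0.13 -0.02 -0.02 0 0 0; -0.13 -0.02 -0.02 0 0 0; -0.13 -0.02 -0.02 0 0 0")

```text
time_s: 61.82
tool_pos: [0.481, 0.2695, 0.3812]
tcp_rot: [-0.0, 1.0, -0.001, 0.001]
force: [0.2, -1.1, -0.9]
finger_gap: 0.0852
```

Run:
```python
from h import *
import pickle
np.set_printoptions(precision=4,suppress=True)
c=read_camera("wrist");print(sense()["tool_pos"]);c2=pickle.load(open("w2.pkl","rb"))
for k,lo,hi,z,X in(("redtop",[-8,150,215],[6,255,255],.129,[.457,.309]),("tintop",[95,120,150],[125,255,255],.114,[.532,.2625]),("oilcap",[0,0,0],[180,110,75],.129,[.5193,.3845])):
    for n,q in(("start",c2),("now",c)):
        m=mask(q,lo,hi);k2=np.zeros_like(m);u=proj(q,[X+[z]])[0].astype(int);cv2.circle(k2,tuple(map(int,u)),26 if k!="oilcap" else 16,255,-1)
        e=cv2.fitEllipse(cv2.convexHull(big(m&k2)[0]));print(k,n,plane(q,[e[0]],z)[0][:2])
d=read_camera("scene");e=read_camera("side")
cv2.imwrite("pics/fin.png",np.hstack([cv2.resize(d["image"],(400,300)),cv2.resize(e["image"],(400,300))]))
```

```text
[0.4809 0.2695 0.3813]
redtop start [0.4564 0.3088]
redtop now [0.4576 0.3097]
tintop start [0.532  0.2622]
tintop now [0.5319 0.2628]
oilcap start [0.5197 0.3842]
oilcap now [0.5186 0.3857]
```

View pics/fin.png

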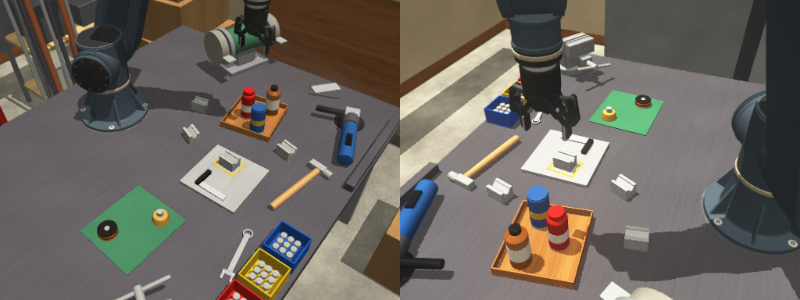

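All three containers stand in the tray within 2 mm of where they started. The block is in the outline, and the brush, discs and square look unmoved, so I am handing the job in.

```bash
python3 -c "
from workcell import *
print(close_job())"
```

```text
the job is handed in; nothing more can be done
None
```

The job is done and handed in at about 62 s of the 144 s allowed. I moved the three containers to the mat one by one, set the V-block in the yellow outline with its groove along the long side, and stood each container back on its original spot.

- **Containers:** all three stand upright in the tray. In the wrist camera, from nearly the same viewpoint as at the start, they sit within 1.5 mm (red), 0.6 mm (tin) and 1.9 mm (oil) of where they began.
- **V-block:** it was released at (0.566, 0.038), yaw −3.5°. The outline measured (0.564–0.566, 0.036–0.040), yaw −3.1 to −3.5°, depending on the camera. That is within about 2 mm and half a degree of its middle, with 10 mm of room on each side.
- **Brush, discs and square:** they look unmoved in the final pictures. I checked these by eye only.
- **Disagreements:** the three cameras differed by up to about 4 mm on the outline's position, so I used a value between them. An early scene/side estimate of the red can was about 50 mm off, because those two views are nearly in line. I used the wrist camera instead.
- **Forces:** the highest reading returned at the end of a move was about 22 N, when the V-block touched the plate.

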